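# Make up the power-cut tray and the mending tray

## Task

Make up two trays for the guest. Power-cut kit on the oblong tray: put the small red-lidded tin in the middle of the larger compartment with the candle standing upright in the middle of its lid, and lay the matchbox flat in the middle of the smaller compartment, its long side along the tray's length. Mending kit on the round tray: stand the cotton reel upright in the middle of the larger dark coaster and the cork (for the needles) upright in the middle of the smaller one; leave the egg cup and the salt shaker where they are.

Things in the scene. Friction and masses are not known exactly. Their poses are not given: they have to be found in the camera images.
- oblong_tray: Oblong wooden tray, fixed, 194 (x) by 136 (y) mm, rim 12 mm high, 6 mm thick. A divider (6 mm thick, 12 high) makes two compartments, each 124 mm wide in y: the larger, 103 mm long in x, has its middle at x = -39.5 mm, y = 0; the smaller, 73 mm long, at x = +54.5 mm, y = 0. Their floors are at z = 5 mm. Origin: centre of the underside.
- round_tray: Round wooden tray, fixed to the worktop, 180 mm across, rim 12 mm high and 5 mm thick. On its floor lie two dark wooden coasters fixed to it, tops at z = 8 mm: the larger, 72 mm across, centred at x = -40 mm, y = 0; the smaller, 54 mm across, at x = +46 mm, y = 0. Origin: centre of its underside, on the worktop.
- small_tin: Round flat lidded tin, 50 mm across, 18 mm high, lid dark red and flat, about 70 g. Grip across its diameter. Origin: centre of the underside; z up.
- candle: Stub of a white household candle standing on its end, 22 mm across; the wax is 44 mm high, the wick reaches to 51 mm; about 30 g. Origin: centre of the underside; z up.
- matchbox: Matchbox lying flat, 36 mm (x) by 54 mm (y) by 16 mm high, with a blue top; about 30 g. Grip across the 36 mm. Origin: centre of the underside; z up.
- cotton_reel: Wooden reel of red thread standing on its end, 34 mm across its two end flanges, 44 mm high; grip across the flanges; about 20 g. Origin: centre of the underside; z up.
- cork: Brown bottle cork standing on its end, 22 mm across, 30 mm high; about 15 g. Origin: centre of the underside; z up.
- egg_cup: Cream egg cup on a foot, 49 mm across, 60 mm high; not needed, stays where it is. Origin: centre of the underside; z up.
- salt_shaker: White salt shaker with a grey cap, 42 mm across, 74 mm high; not needed, stays where it is. Origin: centre of the underside; z up.

How it is judged:
At the end, for the whole second after the job is handed in: Tin and matchbox flat within 15 mm of the middles of their compartments, matchbox within 0.3 rad of the tray's length; candle upright within 12 mm of the middle of the lid; reel and cork upright within 13 mm of the middles of their coasters; all at rest (x of small_tin in the frame of oblong_tray between -0.0545 and -0.0245 m and y of small_tin in the frame of oblong_tray between -0.015 and 0.015 m and z of small_tin in the frame of oblong_tray between 0.001 and 0.009 m and angle between each of small_tin, matchbox, candle, cotton_reel, cork's own z axis and vertical below 0.12 rad and x of matchbox in the frame of oblong_tray between 0.0395 and 0.0695 m and y of matchbox in the frame of oblong_tray between -0.015 and 0.015 m and z of matchbox in the frame of oblong_tray between 0.001 and 0.009 m and angle between the y axis of matchbox and the x axis of oblong_tray, either way round below 0.3 rad and horizontal distance between candle and small_tin below 0.012 m and z of candle in the frame of small_tin between 0.014 and 0.022 m and x of cotton_reel in the frame of round_tray between -0.053 and -0.027 m and y of cotton_reel in the frame of round_tray between -0.013 and 0.013 m and z of cotton_reel in the frame of round_tray between 0.004 and 0.012 m and x of cork in the frame of round_tray between 0.033 and 0.059 m and y of cork in the frame of round_tray between -0.013 and 0.013 m and z of cork in the frame of round_tray between 0.004 and 0.012 m and linear speed of each of small_tin, candle, matchbox, cotton_reel, cork below 0.03 m/s); the robot touches nothing.
It fails at once if the egg cup is moved more than 30 mm or knocked over (distance of egg_cup from where it was at the start of the episode above 0.03 m or angle between egg_cup's own z axis and vertical above 0.5 rad).
It fails at once if the salt shaker is moved more than 30 mm or knocked over (distance of salt_shaker from where it was at the start of the episode above 0.03 m or angle between salt_shaker's own z axis and vertical above 0.5 rad).
It also fails if it takes over 138 s, if anything falls off the work surface, if the arm or the gripper's body presses on something with over 40 N, if the wrist force passes 120 N, or if a joint passes its speed limit or range.

## Robot

A 6-joint arm with a two-finger parallel gripper is mounted at the origin on a cart in front of the work surface, level with it; the furniture and walls round the work are solid. World frame = base frame: x ahead of the robot, y to its left, z up, the work surface at z = 0. Lengths are in m, angles in rad, forces in N, time in s.
With the tool pointing down it reaches from about 0.325 to 0.85 m from the base axis. Payload 15.5 kg.
Tool frame: the origin (TCP) lies at the very end of the fingers, on their centre line; the grasp point (between the pads) lies 19 mm behind it; z points along the fingers, y is the line along which they close (so a half turn about z gives the same grasp; the last joint's range is limited). The gripper opens to 91 mm and grips with 3 to 60 N. Pads are 32 mm wide; open, the fingers measure 118 mm over their backs; the gripper's body (76 mm by 178 mm) begins 60 mm behind the grasp point.
Start: joints at [1.137, 0.494, 1.345, -0, 1.302, -0.096], TCP at [0.207, 0.59, 0.214] pointing down, gripper open.
Joint ranges: [-2.91, 2.91], [-0.82, 2.16], [0.22, 2.67], [-1.22, 4.37], [0.12, 2.79], [-3.08, 3.08]. Speed limits (rad/s): [1.89, 1.89, 2.57, 3.01, 3.01, 3.01].

## Interface

Orientations are given as a 3x3 rotation matrix whose columns are the frame's x, y, z axes.
In Python, from rig import ctrl, snapshot, finish_job gives the robot as it stands (ctrl), with the cameras as plain functions and the job as plain functions.
- The arm moves only by the tool run_rows, called after "Call:" in YAML: its name, and indented under it one key for each argument. Schema: {"type":"object","properties":{"offsets":{"type":"object","properties":{"tx":{"type":"array","items":{"type":"number"},"minItems":1,"maxItems":20},"ty":{"type":"array","items":{"type":"number"},"minItems":1,"maxItems":20},"tz":{"type":"array","items":{"type":"number"},"minItems":1,"maxItems":20},"yaw":{"type":"array","items":{"type":"number"},"minItems":1,"maxItems":20},"finger_gap":{"type":"array","items":{"type":"number"},"minItems":1,"maxItems":20}},"additionalProperties":false,"required":["tx","ty","tz","yaw","finger_gap"]},"only":{"type":"string"},"quiet":{"type":"boolean"},"lines":{"type":"string"}},"required":["offsets"],"additionalProperties":false}. offsets is an object with one list for each field, all of the same length, 1 to 20, a row being the entries at one place: tx, ty, tz (the shift in a scale on which 1.0 is 1 m), yaw (a turn about the tool's z in normalised numbers (1 is pi/2 rad)), finger_gap (the opening from 0.0 (shut) to 1.0 (fully open)); each row is the pose to reach, as a shift and turn from the pose commanded when the call began, along the tool's axes at that moment; what a row does not reach only later rows make up. A row lasts 1/10 s, in which the tool goes at most 0.05 m and 0.15 rad, less where a joint would pass 70% of its speed; a pose out of reach is approached as far as the arm can. The fingers move at their own pace and stop on an object; the grip force is fixed at half the most. Time passes only in rows, so rows that do not move let the fingers close. The tool returns the time, the measured TCP pose, the force, the opening and the grip force at its end. only (a regular expression) keeps the lines of the reply that match it, lines (a string "A,B") keeps lines A to B, and quiet returns only ok. A shift or turn number past 1, either way, is cut back to 1. Input that does not fit is refused with a message, and nothing moves.
- ctrl.read_state(): the state, without advancing time (a new reading comes with each control period).
- snapshot(name): name is "scene" or "top" or "wrist"; returns a dict with "image" (384x512x3 uint8, red, green, blue), "K" (3x3 intrinsics, pixels), "eye" and "rotation" of the camera in the world; the wrist camera has in their place "T_tool_cam" (4x4, takes a point from camera to tool coordinates, whose origin is the TCP and whose axes are the flange's). Camera axes: x right, y down, z forward; pixel columns grow to the right and rows downward; lengths in m; the calibration is good to about 2 mm. A picture is of the moment at which its call begins: read the wrist's pose just before it. There is no depth.
- finish_job(): hands the job in; it is judged then, once.
The state is a dict: "time_s": time; "q": joint angles; "joint_vel": joint speeds; "effort": joint torques, N m; "tcp_pos": TCP position; "tool_rot": TCP orientation; "contact_force": force on the tool from outside, world axes, zero at the start; "wrist_torque": the same for the moment, N m; "width": opening from 0.0 (shut) to 1.0 (fully open); "gripper_force": force on a finger pad.
Only numpy, scipy, OpenCV 4.12 (cv2) and the standard library are available. Lean on these libraries where they do the work, as an engineer would, in place of code of your own. Each camera call takes 0.05 s, during which the arm holds its last target. There are 200 camera calls.

## Working session

There is one attempt and no reset: what is moved stays moved. The work goes in short steps, Python scripts to look and compute and a tool call to move; the robot and the scene stay as the last step left them, time stands still between calls to the robot, and variables do not carry over. Pictures are saved under pics/ and viewed, at most 14 in all, crops included, and the job is handed in when it is done.

```bash
ls; mkdir -p pics; python3 - <<'E'
from rig import ctrl, snapshot, finish_job
import cv2,json,numpy as np
s=ctrl.read_state();print(s)
for n in("scene","top"):
    d=snapshot(n);cv2.imwrite(f"pics/{n}0.png",d["image"][:,:,::-1])
    print(n,d["K"],d["eye"],d["rotation"])
E
```

```text
pics
rig.py
{'time_s': 0.0, 'q': array([ 1.13750253e+00,  4.94163515e-01,  1.34612983e+00, -3.84130332e-06,
        1.30247286e+00, -9.54869982e-02]), 'joint_vel': array([-1.88464896e-04,  4.00865553e-05,  4.65209225e-04, -9.13713818e-04,
        1.87342942e-04,  8.83634625e-04]), 'effort': array([-2.93829406e-03, -8.78830147e+01, -3.81821108e+01,  7.05981581e-02,
        5.42555144e-02, -1.03938628e-04]), 'tcp_pos': array([0.20697114, 0.58934335, 0.21335093]), 'tool_rot': array([[-9.43484114e-01,  3.31417390e-01, -4.89370400e-04],
       [ 3.31417734e-01,  9.43483518e-01, -1.06665978e-03],
       [ 1.08203307e-04, -1.16856258e-03, -9.99999311e-01]]), 'contact_force': array([ 0.07287821, -0.44506583,  0.07717617]), 'wrist_torque': array([-0.05692772,  0.0471235 , -0.02239184]), 'gripper_force': 0.0, 'width': 0.9971727162496345}
scene [[430.25950769   0.         261.14976198]
 [  0.         430.25950769 191.64758698]
 [  0.           0.           1.        ]] [-0.36262475 -0.60664329  0.7882521 ] [[ 0.55900569 -0.47595296  0.67895612]
 [-0.82906883 -0.33323583  0.44899751]
 [ 0.01255081 -0.81389352 -0.58087849]]
top [[347.23925623   0.         249.55648967]
 [  0.         347.23925623 190.39620962]
 [  0.           0.           1.        ]] [ 0.31727062 -0.0547959   1.12229192] [[-0.00204476 -0.9830345   0.18340937]
 [-0.99997057  0.00336629  0.00689429]
 [-0.00739473 -0.18338988 -0.98301245]]
```

View pics/top0.png

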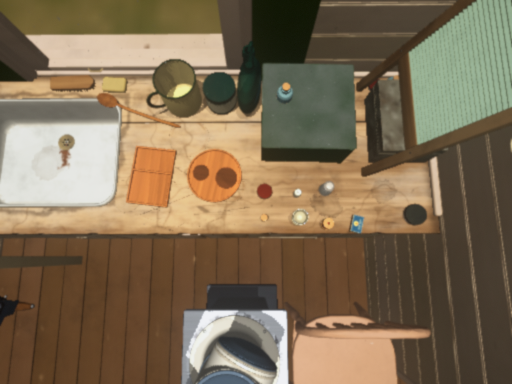

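View pics/scene0.png

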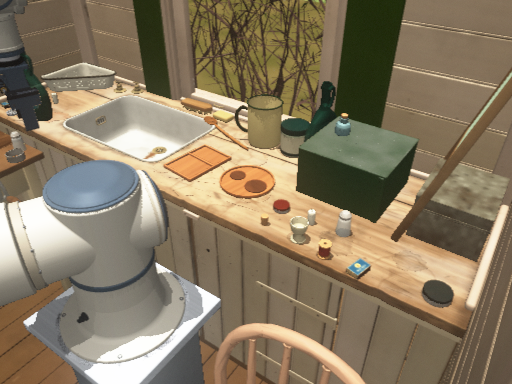

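The top view shows the oblong tray (152,177), round tray (215,176; larger coaster 228,178, smaller 201,172), tin (265,191), candle (297,192), salt (326,188), cork (265,217), egg cup (300,217), reel (328,224) and matchbox (357,224). The scene view agrees. I'll get coarse positions from the top view, then refine with the wrist camera.

```bash
cat > h.py <<'E'
from rig import ctrl, snapshot, finish_job
import cv2,numpy as np
def ray(d,uv,z,R=None,eye=None):
    R=d["rotation"] if R is None else R; eye=d["eye"] if eye is None else eye
    v=R@np.linalg.inv(d["K"])@np.array([uv[0],uv[1],1.]); return eye+v*(z-eye[2])/v[2]
def wrist(name=None):
    s=ctrl.read_state(); d=snapshot("wrist"); T=d["T_tool_cam"]
    d["rotation"]=s["tool_rot"]@T[:3,:3]; d["eye"]=s["tcp_pos"]+s["tool_rot"]@T[:3,3]
    if name: cv2.imwrite(f"pics/{name}.png",d["image"][:,:,::-1])
    return s,d
def tool(p,s=None):  # world target of TCP -> shift in tool axes
    s=s or ctrl.read_state(); return np.round(s["tool_rot"].T@(np.array(p)-s["tcp_pos"]),4)
E
python3 - <<'E'
from h import *
d=snapshot("top")
for n,uv,z in[("obl",(152,177),.012),("round",(215,176),.012),("big",(227.5,178),.008),("small",(201,172),.008),("tin",(265,191),.018),("candle",(297,192),.044),("salt",(326,188),.06),("cork",(265,217),.03),("egg",(300,217),.06),("reel",(328,224),.044),("mb",(357,224),.016),("boxfront",(308,162),.0)]:
    print(n,ray(d,uv,z).round(3))
s,d=wrist("w0");print(d["T_tool_cam"].round(4),d["K"])
im=snapshot("top")["image"][130:250,120:380,::-1]
cv2.imwrite("pics/topc.png",cv2.resize(im,None,fx=3,fy=3,interpolation=cv2.INTER_CUBIC))
E
```

```text
obl [0.57  0.273 0.012]
round [0.573 0.066 0.012]
big [0.567 0.025 0.008]
small [0.587 0.113 0.008]
tin [ 0.521 -0.097  0.018]
candle [ 0.513 -0.197  0.044]
salt [ 0.522 -0.285  0.06 ]
cork [ 0.436 -0.096  0.03 ]
egg [ 0.432 -0.202  0.06 ]
reel [ 0.412 -0.29   0.044]
mb [ 0.414 -0.388  0.016]
boxfront [ 0.622 -0.242  0.   ]
[[ 1.000e-04 -9.555e-01 -2.951e-01  8.380e-02]
 [ 1.000e+00 -1.000e-04  7.000e-04 -2.000e-04]
 [-7.000e-04 -2.951e-01  9.555e-01 -1.707e-01]
 [ 0.000e+00  0.000e+00  0.000e+00  1.000e+00]] [[284.30228802   0.         253.81591624]
 [  0.         284.30228802 193.28952267]
 [  0.           0.           1.        ]]
```

View pics/topc.png

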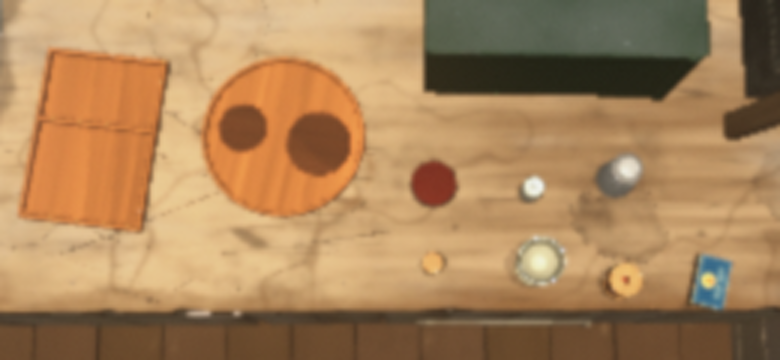

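View pics/w0.png

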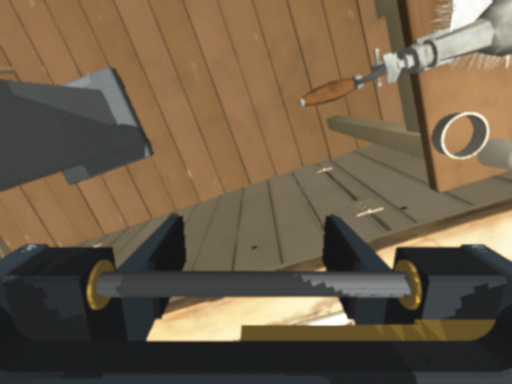

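The crop shows the oblong tray's divider nearer its far end, so the larger compartment is on the robot's side. The wrist image shows that the camera looks over the robot's side of the fingers. Next I move above the trays for a closer look.

```bash
python3 - <<'E'
from h import *
print(tool((.5,.17,.26)))
E
```

```text
[-0.4154 -0.2987 -0.0462]
```

Careful with the scale: turns go in shares of pi/2 rad. That gives: -0.34 rad / 1.5708 = -0.2165.

Call:
run_rows:
  offsets: {"tx": [-0.04,-0.08,-0.415,-0.415,-0.415,-0.415,-0.415,-0.415,-0.415,-0.415,-0.415,-0.415,-0.415,-0.415,-0.415,-0.415],"ty": [-0.03,-0.06,-0.299,-0.299,-0.299,-0.299,-0.299,-0.299,-0.299,-0.299,-0.299,-0.299,-0.299,-0.299,-0.299,-0.299],"tz": [-0.046,-0.046,-0.046,-0.046,-0.046,-0.046,-0.046,-0.046,-0.046,-0.046,-0.046,-0.046,-0.046,-0.046,-0.046,-0.046],"yaw": [-0.0637,-0.1273,-0.2165,-0.2165,-0.2165,-0.2165,-0.2165,-0.2165,-0.2165,-0.2165,-0.2165,-0.2165,-0.2165,-0.2165,-0.2165,-0.2165],"finger_gap": [1,1,1,1,1,1,1,1,1,1,1,1,1,1,1,1]}

```text
time_s: 1.85
tcp_pos: [0.4991, 0.1708, 0.26]
tool_rot: [[-1.0, -0.004, -0.0], [-0.004, 1.0, 0.0], [0.0, 0.0, -1.0]]
contact_force: [-0.2, -0.2, 0.4]
width: 1.004
gripper_force: 0.0
```

```bash
python3 - <<'E'
from h import *
s,d=wrist("w1")
print(s["tool_rot"].round(3))
print(tool((.5,-.2,.26)))
E
```

```text
[[-1.    -0.004 -0.   ]
 [-0.004  1.     0.   ]
 [ 0.     0.    -1.   ]]
[ 0.0005 -0.3707 -0.    ]
```

View pics/w1.png

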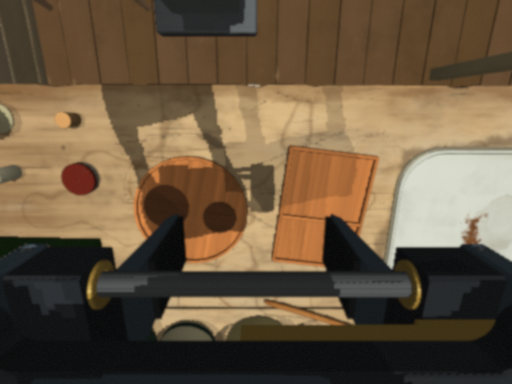

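The wrist view shows the round tray (192,207), coasters at (165,205) and (219,216), the oblong tray (325,205) with its divider near row 217, the tin (80,178) and the cork (68,120). I'll move 6 cm farther out so the fingers don't hide the trays.

Call:
run_rows:
  offsets: {"tx": [-0.06,-0.06,-0.06,-0.06,-0.06],"ty": [0,0,0,0,0],"tz": [0,0,0,0,0],"yaw": [0,0,0,0,0],"finger_gap": [1,1,1,1,1]}

```text
time_s: 2.4
tcp_pos: [0.5586, 0.1704, 0.26]
tool_rot: [[-1.0, -0.003, -0.0], [-0.003, 1.0, -0.0], [0.0, -0.0, -1.0]]
contact_force: [-0.3, 1.0, 0.3]
width: 1.001
gripper_force: 0.0
```

```bash
python3 - <<'E'
from h import *
s,d=wrist()
np.savez("t.npz",image=d["image"],K=d["K"],eye=d["eye"],rotation=d["rotation"])
print(tool((.5,-.2,.26)))
im=d["image"];cv2.imwrite("pics/w2.png",cv2.resize(im[80:230,110:400,::-1],None,fx=2.7,fy=2.7,interpolation=cv2.INTER_CUBIC))
E
```

```text
[ 5.960e-02 -3.702e-01  1.000e-04]
```

View pics/w2.png

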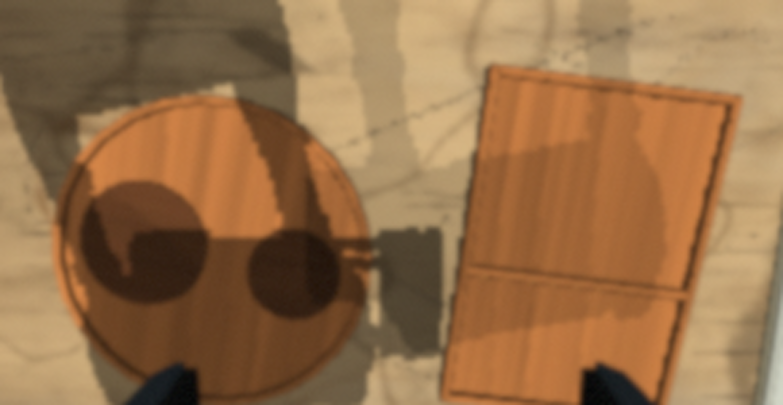

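Call:
run_rows:
  offsets: {"tx": [0.06,0.06,0.06,0.06,0.06,0.06,0.06,0.06,0.06,0.06,0.06,0.06,0.06,0.06],"ty": [-0.04,-0.08,-0.371,-0.371,-0.371,-0.371,-0.371,-0.371,-0.371,-0.371,-0.371,-0.371,-0.371,-0.371],"tz": [0,0,0,0,0,0,0,0,0,0,0,0,0,0],"yaw": [0,0,0,0,0,0,0,0,0,0,0,0,0,0],"finger_gap": [1,1,1,1,1,1,1,1,1,1,1,1,1,1]}

```text
time_s: 3.85
tcp_pos: [0.5005, -0.2003, 0.26]
tool_rot: [[-1.0, -0.003, 0.0], [-0.003, 1.0, -0.0], [-0.0, -0.0, -1.0]]
contact_force: [-0.2, 0.9, 0.5]
width: 0.998
gripper_force: 0.0
```

```bash
python3 - <<'E'
from h import *
s,d=wrist("w3")
np.savez("o.npz",image=d["image"],K=d["K"],eye=d["eye"],rotation=d["rotation"])
E
```

```text
(no output)
```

View pics/w3.png

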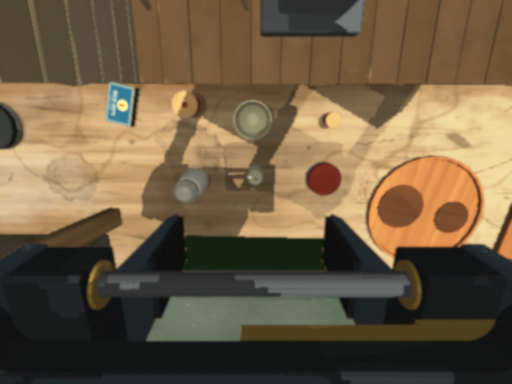

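w2 shows the large coaster at crop (145,242), the small one at (294,275), the near tray corners at (491,66) and (740,97), and the divider ends at (469,267) and (686,295). w3 shows the tin (323,178), candle (255,174), cork (331,120), reel (185,104), matchbox (121,103), egg cup (252,120) and salt shaker (191,184).

```bash
cat > m.py <<'E'
from h import *
t=np.load("t.npz");c=lambda x,y:(110+x/2.7-.3,80+y/2.7-.3)
print("coasters",ray(t,c(145,242),.008).round(4),ray(t,c(294,275),.008).round(4))
P={k:ray(t,c(*v),.012) for k,v in dict(a=(491,66),b=(740,97),d1=(469,267),d2=(686,295),e=(445,400)).items()}
for k,v in P.items():print(k,v.round(4))
o=np.load("o.npz");im=o["image"];hsv=cv2.cvtColor(im,cv2.COLOR_RGB2HSV).astype(int)
def blob(mask,near,r=26):
    m=np.zeros(mask.shape,np.uint8);u,v=near;m[v-r:v+r,u-r:u+r]=mask[v-r:v+r,u-r:u+r]
    n,l,st,ce=cv2.connectedComponentsWithStats(m);i=1+st[1:,4].argmax()
    cn=max(cv2.findContours((l==i).astype(np.uint8),0,1)[0],key=cv2.contourArea)
    return ce[i],st[i],cv2.minAreaRect(cn)
H,S,V=hsv[...,0],hsv[...,1],hsv[...,2]
ce,st,r=blob((((H<8)|(H>172))&(S>130)).astype(np.uint8),(323,178));print("tin",ce,st,ray(o,ce,.016).round(4))
ce,st,r=blob(((H>90)&(H<125)&(S>90)).astype(np.uint8),(121,103));print("mb",ce,st,r,[ray(o,p,.016).round(4) for p in cv2.boxPoints(r)],ray(o,r[0],.016).round(4))
z=[im[y:y+48,x:x+48,::-1] for x,y in((231,150),(307,96),(161,80),(97,79))]
cv2.imwrite("pics/z.png",np.hstack([cv2.resize(a,None,fx=4,fy=4,interpolation=cv2.INTER_CUBIC) for a in z]))
E
python3 m.py
```

```text
coasters [0.5676 0.0333 0.008 ] [0.5865 0.1163 0.008 ]
a [0.4728 0.2232 0.012 ]
b [0.488 0.355 0.012]
d1 [0.5806 0.2153 0.012 ]
d2 [0.5967 0.3392 0.012 ]
e [0.6619 0.2038 0.012 ]
tin [323.68983269 178.53024453] [308 163  32  32 777] [ 0.5213 -0.0952  0.016 ]
mb [121.41666667  92.60294118] [110  85  21  20 204] ((120.0995864868164, 94.1265640258789), (22.287818908691406, 14.493523597717285), 14.931418418884277) [array([ 0.4079, -0.4031,  0.016 ]), array([ 0.3898, -0.3953,  0.016 ]), array([ 0.397 , -0.3668,  0.016 ]), array([ 0.4154, -0.3743,  0.016 ])] [ 0.4025 -0.3849  0.016 ]
```

View pics/z.png

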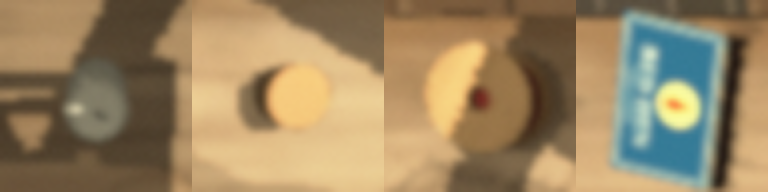

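z.png gives the candle's top at about (98,110), the cork's top at (107,97), the reel's flange centre at (96,98), and the matchbox corners at (50,10), (152,36), (132,182) and (36,164), all in pixels of their own panes.

```bash
cat >> m.py <<'E'
print("----")
q=lambda x0,y0,x,y:(x0+x/4-.4,y0+y/4-.4)
print("candle",ray(o,q(231,150,98,110),.044).round(4));print("cork",ray(o,q(307,96,107,97),.03).round(4));print("reel",ray(o,q(161,80,96,98),.044).round(4))
C=np.array([ray(o,q(97,79,*p),.016)[:2] for p in((50,10),(152,36),(132,182),(36,164))])
print("mb",C.round(4).tolist(),C.mean(0).round(4),"long",C[3]-C[0],C[2]-C[1],"short",C[1]-C[0],C[2]-C[3])
L=np.array([[-97,-68],[-97,68],[15,-62],[15,62],[97,-68]])/1e3
W=np.array([P[k][:2] for k in("a","b","d1","d2","e")])
U,_,Vt=np.linalg.svd((W-W.mean(0)).T@(L-L.mean(0)));R=U@Vt;tt=W.mean(0)-R@L.mean(0)
print("tray",tt.round(4),"yaw",np.arctan2(R[1,0],R[0,0]),"res",(W-L@R.T-tt).round(4).tolist())
print("large",R@[-.0395,0]+tt,"small",R@[.0545,0]+tt)
a,b=ray(t,c(145,242),.008)[:2],ray(t,c(294,275),.008)[:2];print("coaster dist",np.hypot(*(b-a)))
s=ctrl.read_state();print(tool((.5213,-.0952,.1),s))
E
python3 m.py | sed -n '/----/,$p'
```

```text
----
candle [ 0.5125 -0.1985  0.044 ]
cork [ 0.4352 -0.0918  0.03  ]
reel [ 0.4154 -0.2904  0.044 ]
mb [[0.3858, -0.3976], [0.394, -0.3639], [0.4426, -0.3768], [0.4366, -0.41]] [ 0.4147 -0.3871] long [ 0.05080438 -0.01240162] [ 0.04869714 -0.01295528] short [0.00818461 0.03368729] [0.00607737 0.03313364]
tray [0.5748 0.2793] yaw -0.10955242001484092 res [[0.0018, 0.0008], [0.0022, -0.0026], [-0.0023, -0.0008], [0.0002, -0.0001], [-0.0019, 0.0026]]
large [0.53551999 0.28366128] small [0.62895648 0.27338394]
coaster dist 0.08516969409249264
[-0.0211  0.1052  0.16  ]
```

The measurements are consistent (coaster spacing 85 mm against 86 expected). Tin first.

Call:
run_rows:
  offsets: {"tx": [-0.021,-0.021,-0.021,-0.021,-0.021,-0.021,-0.021,-0.021,-0.021,-0.021,-0.021,-0.021,-0.021,-0.021,-0.021,-0.021,-0.021],"ty": [0.105,0.105,0.105,0.105,0.105,0.105,0.105,0.105,0.105,0.105,0.105,0.105,0.105,0.105,0.105,0.105,0.105],"tz": [0.1,0.1,0.1,0.1,0.14,0.18,0.21,0.235,0.248,0.255,0.255,0.255,0.255,0.255,0.255,0.255,0.255],"yaw": [0,0,0,0,0,0,0,0,0,0,0,0,0,0,0,0,0],"finger_gap": [1,1,1,1,1,1,1,1,1,1,1,0,0,0,0,0,0]}

```text
time_s: 5.6
tcp_pos: [0.5212, -0.0959, 0.0051]
tool_rot: [[-1.0, -0.002, 0.0], [-0.002, 1.0, 0.0], [-0.0, 0.0, -1.0]]
contact_force: [-0.3, 1.2, 4.6]
width: 0.528
gripper_force: 30.0
```

Converted, 0.11 rad / 1.5708 = 0.07.

Call:
run_rows:
  offsets: {"tx": [0,0,-0.015,-0.015,-0.015,-0.015,-0.015,-0.015,-0.015,-0.015,-0.015,-0.015,-0.015,-0.015,-0.015,-0.015,-0.015,-0.015],"ty": [0,0,0.38,0.38,0.38,0.38,0.38,0.38,0.38,0.38,0.38,0.38,0.38,0.38,0.38,0.38,0.38,0.38],"tz": [-0.03,-0.07,-0.07,-0.07,-0.07,-0.07,-0.07,-0.07,-0.07,-0.07,-0.07,-0.07,-0.05,-0.03,-0.015,-0.009,-0.006,-0.006],"yaw": [0,0,0.07,0.07,0.07,0.07,0.07,0.07,0.07,0.07,0.07,0.07,0.07,0.07,0.07,0.07,0.07,0.07],"finger_gap": [0,0,0,0,0,0,0,0,0,0,0,0,0,0,0,0,0,0]}

```text
time_s: 7.4
tcp_pos: [0.5355, 0.2839, 0.011]
tool_rot: [[-0.994, 0.108, 0.0], [0.108, 0.994, 0.0], [-0.0, 0.0, -1.0]]
contact_force: [-0.1, 0.1, -1.3]
width: 0.525
gripper_force: 30.0
```

```bash
python3 - <<'E'
from h import *
s=ctrl.read_state();print(tool((.5355,.2837,.01),s))
E
```

```text
[-0.     -0.0002  0.001 ]
```

Call:
run_rows:
  offsets: {"tx": [0,0,0,0,0,0,0,0.06,0.06,0.06,0.06],"ty": [0,0,0,0,0,0,0,0,0,0,0],"tz": [0.001,0.001,0.001,0.001,-0.03,-0.07,-0.1,-0.2,-0.2,-0.2,-0.2],"yaw": [0,0,0,0,0,0,0,0,0,0,0],"finger_gap": [0,0.8,0.8,0.8,0.8,0.8,0.6,0.6,0.6,0.6,0.6]}

```text
time_s: 8.5
tcp_pos: [0.4757, 0.2913, 0.2133]
tool_rot: [[-0.994, 0.107, 0.004], [0.107, 0.994, 0.002], [-0.003, 0.002, -1.0]]
contact_force: [-0.7, -0.1, -0.6]
width: 0.603
gripper_force: 0.0
```

```bash
python3 - <<'E'
from h import *
s,d=wrist("w4")
print(s["tool_rot"].round(4),tool((.5125,-.1985,.1),s))
hsv=cv2.cvtColor(d["image"],cv2.COLOR_RGB2HSV).astype(int)
m=(((hsv[...,0]<6)|(hsv[...,0]>172))&(hsv[...,1]>130)).astype(np.uint8);n,l,st,ce=cv2.connectedComponentsWithStats(m)
for i in range(1,n):
    if st[i,4]>100: print(st[i],ce[i],ray(d,ce[i],.021))
E
```

```text
[[-0.9943  0.1066  0.0036]
 [ 0.1067  0.9943  0.0018]
 [-0.0034  0.0021 -1.    ]] [-0.0884 -0.4833  0.1126]
[237 199  33  32 782] [252.83503836 214.7173913 ] [0.53506104 0.2839578  0.021     ]
```

View pics/w4.png

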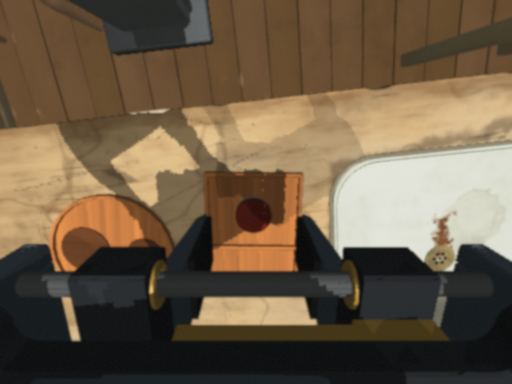

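The tin sits in the middle of the large compartment (252,215). Candle next.

Converted, -0.11 rad / 1.5708 = -0.07.

Call:
run_rows:
  offsets: {"tx": [-0.088,-0.088,-0.088,-0.088,-0.088,-0.088,-0.088,-0.088,-0.088,-0.088,-0.088,-0.088,-0.088],"ty": [-0.483,-0.483,-0.483,-0.483,-0.483,-0.483,-0.483,-0.483,-0.483,-0.483,-0.483,-0.483,-0.483],"tz": [0.06,0.06,0.06,0.06,0.06,0.06,0.06,0.06,0.06,0.06,0.06,0.06,0.06],"yaw": [-0.07,-0.07,-0.07,-0.07,-0.07,-0.07,-0.07,-0.07,-0.07,-0.07,-0.07,-0.07,-0.07],"finger_gap": [0.5,0.5,0.5,0.5,0.5,0.5,0.5,0.5,0.5,0.5,0.5,0.5,0.5]}

```text
time_s: 9.85
tcp_pos: [0.5107, -0.1984, 0.1498]
tool_rot: [[-1.0, -0.002, -0.002], [-0.002, 1.0, 0.001], [0.002, 0.001, -1.0]]
contact_force: [-0.1, -0.0, -0.5]
width: 0.503
gripper_force: 0.0
```

```bash
python3 - <<'E'
from h import *
s,d=wrist("w5")
print(s["tool_rot"].round(4),tool((.5125,-.1985,.012),s))
E
```

```text
[[-1.     -0.0023 -0.0018]
 [-0.0023  1.      0.0011]
 [ 0.0018  0.0011 -1.    ]] [-0.002  -0.0002  0.1378]
```

View pics/w5.png

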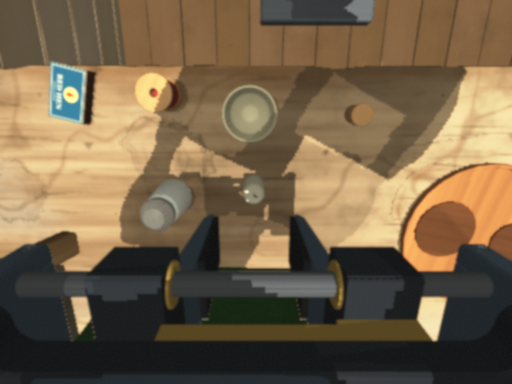

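The candle (253,190) is centred between the fingers. Egg cup (250,112) and salt shaker (165,203) are clear.

Call:
run_rows:
  offsets: {"tx": [-0.002,-0.002,-0.002,-0.002,-0.002,-0.002,-0.002,-0.002,-0.002,-0.002,-0.002,-0.002,-0.002,-0.002],"ty": [0,0,0,0,0,0,0,0,0,0,0,0,0,0],"tz": [0.04,0.08,0.11,0.13,0.137,0.137,0.137,0.137,0.137,0.137,0.1,0.06,0.04,0.04],"yaw": [0,0,0,0,0,0,0,0,0,0,0,0,0,0],"finger_gap": [0.5,0.5,0.5,0.5,0.5,0.5,0,0,0,0,0,0,0,0]}

```text
time_s: 11.3
tcp_pos: [0.5147, -0.1999, 0.114]
tool_rot: [[-1.0, -0.002, 0.005], [-0.002, 1.0, -0.002], [-0.005, -0.003, -1.0]]
contact_force: [0.4, -0.8, -0.5]
width: 0.239
gripper_force: 30.0
```

```bash
python3 - <<'E'
from h import *
s=ctrl.read_state()
print(tool((.535,.284,.1),s))
E
```

```text
[-0.0212  0.4839  0.0129]
```

Call:
run_rows:
  offsets: {"tx": [-0.021,-0.021,-0.021,-0.021,-0.021,-0.021,-0.021,-0.021,-0.021,-0.021,-0.021,-0.021,-0.021,-0.021],"ty": [0.05,0.1,0.483,0.483,0.483,0.483,0.483,0.483,0.483,0.483,0.483,0.483,0.483,0.483],"tz": [0,0,0,0,0,0,0,0,0,0,0,0,0,0],"yaw": [0,0,0,0,0,0,0,0,0,0,0,0,0,0],"finger_gap": [0,0,0,0,0,0,0,0,0,0,0,0,0,0]}

```text
time_s: 12.7
tcp_pos: [0.5331, 0.2827, 0.1107]
tool_rot: [[-1.0, -0.001, -0.001], [-0.001, 1.0, -0.0], [0.001, -0.0, -1.0]]
contact_force: [0.5, -0.9, -0.3]
width: 0.236
gripper_force: 30.0
```

```bash
python3 - <<'E'
from h import *
s,d=wrist("w6")
print(s["tool_rot"].round(4),tool((.535,.284,.037),s))
E
```

```text
[[-1.e+00 -8.e-04 -6.e-04]
 [-8.e-04  1.e+00 -4.e-04]
 [ 6.e-04 -4.e-04 -1.e+00]] [-0.0019  0.0013  0.0737]
```

View pics/w6.png

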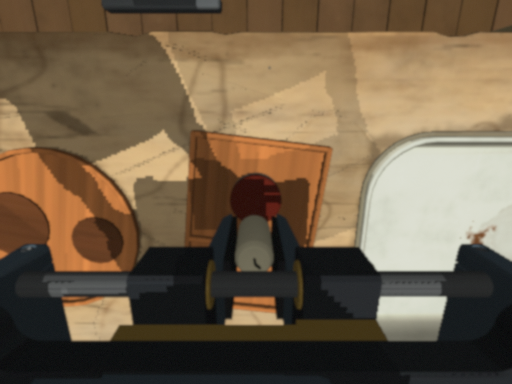

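The candle (254,240) is held upright, and the lid (256,200) lies below it.

Call:
run_rows:
  offsets: {"tx": [-0.002,-0.002,-0.002,-0.002,-0.002,-0.002,-0.002],"ty": [0.001,0.001,0.001,0.001,0.001,0.001,0.001],"tz": [0.03,0.055,0.066,0.071,0.0735,0.0735,0.0735],"yaw": [0,0,0,0,0,0,0],"finger_gap": [0,0,0,0,0,0,0]}

```text
time_s: 13.45
tcp_pos: [0.5357, 0.2851, 0.0383]
tool_rot: [[-1.0, -0.002, 0.001], [-0.002, 1.0, 0.001], [-0.001, 0.001, -1.0]]
contact_force: [-0.0, 0.5, -0.7]
width: 0.239
gripper_force: 30.0
```

Call:
run_rows:
  offsets: {"tx": [0,0,0],"ty": [0,0,0],"tz": [0.001,0.0015,0.0015],"yaw": [0,0,0],"finger_gap": [0,0,0]}

```text
time_s: 13.75
tcp_pos: [0.5358, 0.2852, 0.0376]
tool_rot: [[-1.0, -0.002, 0.002], [-0.002, 1.0, 0.001], [-0.002, 0.001, -1.0]]
contact_force: [-4.8, -2.3, 21.3]
width: 0.242
gripper_force: 30.0
```

Call:
run_rows:
  offsets: {"tx": [0,0,0,0,0,0,0,0,0,0.05,0.05,0.05],"ty": [0,0,0,0,0,0,0,0,0,0,0,0],"tz": [-0.001,-0.001,-0.001,-0.001,-0.001,-0.001,-0.02,-0.05,-0.1,-0.12,-0.12,-0.12],"yaw": [0,0,0,0,0,0,0,0,0,0,0,0],"finger_gap": [0,0,0.3,0.45,0.45,0.45,0.45,0.45,0.45,0.6,0.6,0.6]}

```text
time_s: 14.95
tcp_pos: [0.4844, 0.285, 0.1565]
tool_rot: [[-1.0, -0.003, 0.001], [-0.003, 1.0, 0.0], [-0.001, 0.0, -1.0]]
contact_force: [0.4, 0.0, 0.4]
width: 0.6
gripper_force: 0.0
```

```bash
python3 - <<'E'
from h import *
s,d=wrist("w7")
print(s["tool_rot"].round(4),s["tcp_pos"],tool((.4147,-.387,.1),s))
E
```

```text
[[-1.0e+00 -3.1e-03  6.0e-04]
 [-3.1e-03  1.0e+00  3.0e-04]
 [-6.0e-04  3.0e-04 -1.0e+00]] [0.48444436 0.28499913 0.15649392] [ 0.0718 -0.6718  0.0563]
```

View pics/w7.png

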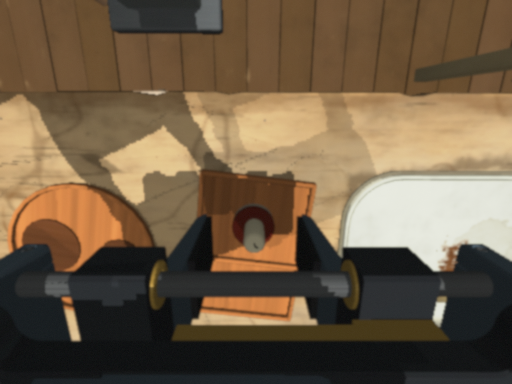

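The candle (254,230) stands in the middle of the lid (253,225). Matchbox next.

Converted, 0.23 rad / 1.5708 = 0.1464.

Call:
run_rows:
  offsets: {"tx": [0.01,0.072,0.072,0.072,0.072,0.072,0.072,0.072,0.072,0.072,0.072,0.072,0.072,0.072,0.072,0.072,0.072,0.072,0.072,0.072],"ty": [-0.05,-0.672,-0.672,-0.672,-0.672,-0.672,-0.672,-0.672,-0.672,-0.672,-0.672,-0.672,-0.672,-0.672,-0.672,-0.672,-0.672,-0.672,-0.672,-0.672],"tz": [0.03,0.036,0.036,0.036,0.036,0.036,0.036,0.036,0.036,0.036,0.036,0.036,0.036,0.036,0.036,0.036,0.036,0.036,0.036,0.036],"yaw": [0.0318,0.1464,0.1464,0.1464,0.1464,0.1464,0.1464,0.1464,0.1464,0.1464,0.1464,0.1464,0.1464,0.1464,0.1464,0.1464,0.1464,0.1464,0.1464,0.1464],"finger_gap": [0.75,0.75,0.75,0.75,0.75,0.75,0.75,0.75,0.75,0.75,0.75,0.75,0.75,0.75,0.75,0.75,0.75,0.75,0.75,0.75]}

```text
time_s: 17.0
tcp_pos: [0.4149, -0.3868, 0.12]
tool_rot: [[-0.974, 0.225, 0.0], [0.225, 0.974, -0.0], [-0.0, -0.0, -1.0]]
contact_force: [-0.0, 0.0, -1.2]
width: 0.748
gripper_force: 0.0
```

```bash
python3 - <<'E'
from h import *
s,d=wrist()
print(s["tool_rot"].round(4),tool((.4147,-.387,.004),s))
hsv=cv2.cvtColor(d["image"],cv2.COLOR_RGB2HSV).astype(int)
m=((hsv[...,0]>90)&(hsv[...,0]<125)&(hsv[...,1]>110)).astype(np.uint8);m[240:]=0
n,l,st,ce=cv2.connectedComponentsWithStats(cv2.morphologyEx(m,cv2.MORPH_CLOSE,np.ones((7,7))))
for i in range(1,n):
    if st[i,4]>200:
        cn=max(cv2.findContours((l==i).astype(np.uint8),0,1)[0],key=cv2.contourArea);r=cv2.minAreaRect(cn)
        W=np.array([ray(d,p,.016)[:2] for p in cv2.boxPoints(r)]);print(st[i],r,W.round(4).tolist(),W.mean(0))
E
```

```text
[[-9.743e-01  2.251e-01  1.000e-04]
 [ 2.251e-01  9.743e-01 -0.000e+00]
 [-1.000e-04 -0.000e+00 -1.000e+00]] [ 1.00e-04 -2.00e-04  1.16e-01]
[240 171  27  45 703] ((253.0, 193.0), (44.0, 26.0), 90.0) [[0.3904, -0.3952], [0.3962, -0.3702], [0.4417, -0.3801], [0.4356, -0.4064]] [ 0.41595783 -0.38797037]
```

Mask centred at column 253 and square to the tool, so the grasp is well aligned.

Call:
run_rows:
  offsets: {"tx": [0,0,0,0,0,0,0,0,0,0,0,0,0,0,0],"ty": [0,0,0,0,0,0,0,0,0,0,0,0,0,0,0],"tz": [0.04,0.075,0.1,0.112,0.115,0.115,0.115,0.115,0.115,0.115,0.115,0.09,0.04,0,0],"yaw": [0,0,0,0,0,0,0,0,0,0,0,0,0,0,0],"finger_gap": [0.75,0.75,0.75,0.75,0.75,0.75,0,0,0,0,0,0,0,0,0]}

```text
time_s: 18.55
tcp_pos: [0.4165, -0.3893, 0.125]
tool_rot: [[-0.974, 0.226, 0.005], [0.226, 0.974, -0.006], [-0.006, -0.005, -1.0]]
contact_force: [-0.5, 0.1, 0.3]
width: 0.4
gripper_force: 29.9
```

```bash
python3 - <<'E'
from h import *
s=ctrl.read_state();print(s["tool_rot"].round(4),tool((.629,.2734,.12),s))
E
```

```text
[[-0.9742  0.2258  0.0052]
 [ 0.2257  0.9742 -0.006 ]
 [-0.0064 -0.0047 -1.    ]] [-0.0574  0.6936  0.0021]
```

Converted, -0.12 rad / 1.5708 = -0.0764.

Call:
run_rows:
  offsets: {"tx": [-0.005,-0.06,-0.06,-0.06,-0.06,-0.06,-0.06,-0.06,-0.06,-0.06,-0.06,-0.06,-0.06,-0.06,-0.06,-0.06,-0.06,-0.06,-0.06,-0.06],"ty": [0.05,0.692,0.692,0.692,0.692,0.692,0.692,0.692,0.692,0.692,0.692,0.692,0.692,0.692,0.692,0.692,0.692,0.692,0.692,0.692],"tz": [0,0,0,0,0,0,0,0,0,0,0,0,0,0,0,0,0,0,0,0],"yaw": [-0.0318,-0.0764,-0.0764,-0.0764,-0.0764,-0.0764,-0.0764,-0.0764,-0.0764,-0.0764,-0.0764,-0.0764,-0.0764,-0.0764,-0.0764,-0.0764,-0.0764,-0.0764,-0.0764,-0.0764],"finger_gap": [0,0,0,0,0,0,0,0,0,0,0,0,0,0,0,0,0,0,0,0]}

```text
time_s: 20.55
tcp_pos: [0.6294, 0.2726, 0.1201]
tool_rot: [[-0.994, 0.109, 0.0], [0.109, 0.994, -0.0], [-0.0, 0.0, -1.0]]
contact_force: [0.6, 0.2, -1.2]
width: 0.402
gripper_force: 29.9
```

```bash
python3 - <<'E'
from h import *
s=ctrl.read_state();print(s["tool_rot"].round(4),tool((.629,.2734,.012),s))
E
```

```text
[[-0.9941  0.1085  0.    ]
 [ 0.1085  0.9941 -0.    ]
 [-0.      0.     -1.    ]] [0.0005 0.0008 0.1081]
```

Call:
run_rows:
  offsets: {"tx": [0,0,0,0,0,0,0],"ty": [0.001,0.001,0.001,0.001,0.001,0.001,0.001],"tz": [0.04,0.075,0.095,0.104,0.108,0.109,0.109],"yaw": [0,0,0,0,0,0,0],"finger_gap": [0,0,0,0,0,0,0]}

```text
time_s: 21.25
tcp_pos: [0.6301, 0.2745, 0.012]
tool_rot: [[-0.994, 0.108, 0.002], [0.108, 0.994, 0.001], [-0.001, 0.001, -1.0]]
contact_force: [0.6, -0.6, -0.8]
width: 0.4
gripper_force: 29.9
```

Call:
run_rows:
  offsets: {"tx": [0,0,0,0,0,0,0,0,0,0],"ty": [0,0,0,0,0,0,0,0,0,0],"tz": [0.001,0.001,0.001,0.001,0.001,-0.03,-0.08,-0.13,-0.13,-0.13],"yaw": [0,0,0,0,0,0,0,0,0,0],"finger_gap": [0,0,0.5,0.6,0.6,0.6,0.6,0.6,0.6,0.6]}

```text
time_s: 22.25
tcp_pos: [0.6301, 0.2745, 0.1424]
tool_rot: [[-0.994, 0.108, 0.003], [0.108, 0.994, 0.001], [-0.002, 0.001, -1.0]]
contact_force: [-0.4, 1.0, 0.0]
width: 0.6
gripper_force: 0.0
```

```bash
python3 - <<'E'
from h import *
s=ctrl.read_state();print(s["tool_rot"].round(4),s["tcp_pos"],tool((.4154,-.2904,.12),s),tool((.4352,-.0918,.12),s))
E
```

```text
[[-9.942e-01  1.076e-01  2.600e-03]
 [ 1.076e-01  9.942e-01  9.000e-04]
 [-2.500e-03  1.100e-03 -1.000e+00]] [0.63009957 0.27448845 0.14244049] [ 0.1527 -0.5847  0.0214] [ 0.1544 -0.3852  0.0216]
```

Call:
run_rows:
  offsets: {"tx": [0.02,0.154,0.154,0.154,0.154,0.154,0.154,0.154,0.154,0.154,0.154,0.154,0.154,0.154,0.154],"ty": [-0.04,-0.385,-0.385,-0.385,-0.385,-0.385,-0.385,-0.385,-0.385,-0.385,-0.385,-0.385,-0.385,-0.385,-0.385],"tz": [0,0.02,0.02,0.02,0.02,0.02,0.02,0.02,0.02,0.02,0.02,0.02,0.02,0.02,0.02],"yaw": [0,0,0,0,0,0,0,0,0,0,0,0,0,0,0],"finger_gap": [0.5,0.5,0.5,0.5,0.5,0.5,0.5,0.5,0.5,0.5,0.5,0.5,0.5,0.5,0.5]}

```text
time_s: 23.75
tcp_pos: [0.4351, -0.0915, 0.1209]
tool_rot: [[-0.994, 0.107, -0.0], [0.107, 0.994, -0.0], [0.0, -0.0, -1.0]]
contact_force: [-0.8, 0.1, -0.1]
width: 0.5
gripper_force: 0.0
```

```bash
python3 - <<'E'
from h import *
s,d=wrist()
im=d["image"];cv2.imwrite("pics/w8.png",im[:,:,::-1])
print(s["tool_rot"].round(4),tool((.4352,-.0918,.006),s))
P=np.linalg.inv(np.vstack([np.c_[d["rotation"],d["eye"]],[0,0,0,1]]))@[.4352,-.0918,.03,1];p=d["K"]@P[:3];print((p/p[2])[:2])
hsv=cv2.cvtColor(im,cv2.COLOR_RGB2HSV);u,v=(p/p[2])[:2].astype(int)
for r in range(v-18,v+19,4): print(r,[tuple(int(a) for a in hsv[r,c]) for c in range(u-24,u+25,6)])
E
```

```text
[[-0.9943  0.1067 -0.    ]
 [ 0.1067  0.9943 -0.    ]
 [ 0.     -0.     -1.    ]] [-1.000e-04 -3.000e-04  1.149e-01]
[253.6017133 196.3782551]
178 [(17, 103, 99), (17, 100, 99), (17, 101, 101), (17, 99, 103), (17, 102, 105), (18, 97, 108), (18, 98, 107), (17, 100, 148), (18, 99, 225)]
182 [(18, 101, 101), (17, 99, 100), (17, 103, 99), (16, 114, 94), (16, 129, 91), (17, 123, 89), (18, 98, 104), (18, 99, 113), (18, 101, 220)]
186 [(17, 99, 103), (18, 98, 101), (17, 98, 104), (16, 130, 96), (16, 131, 119), (16, 130, 102), (18, 100, 112), (17, 97, 113), (17, 97, 113)]
190 [(17, 97, 110), (17, 99, 124), (17, 100, 127), (16, 133, 125), (16, 135, 125), (16, 134, 126), (18, 100, 112), (17, 98, 117), (17, 102, 170)]
194 [(17, 99, 111), (17, 101, 109), (17, 102, 108), (16, 133, 123), (16, 132, 124), (16, 136, 124), (17, 111, 113), (17, 100, 110), (18, 100, 115)]
198 [(18, 100, 105), (18, 102, 103), (17, 104, 103), (16, 133, 123), (16, 131, 123), (16, 133, 125), (18, 112, 109), (17, 99, 111), (17, 98, 109)]
202 [(17, 100, 99), (17, 102, 100), (18, 99, 100), (16, 136, 122), (16, 134, 124), (16, 136, 122), (18, 100, 107), (18, 102, 115), (17, 100, 133)]
206 [(18, 102, 103), (17, 101, 106), (17, 102, 107), (17, 106, 108), (16, 121, 118), (17, 107, 110), (17, 100, 110), (18, 100, 117), (18, 100, 178)]
210 [(18, 99, 108), (18, 99, 108), (17, 102, 108), (18, 99, 108), (17, 102, 108), (17, 99, 108), (17, 99, 111), (18, 97, 131), (18, 101, 180)]
214 [(17, 100, 107), (18, 101, 109), (18, 102, 110), (17, 103, 111), (18, 103, 111), (17, 98, 109), (18, 99, 108), (17, 100, 146), (18, 101, 179)]
```

The cork is centred exactly where predicted.

Call:
run_rows:
  offsets: {"tx": [0,0,0,0,0,0,0,0,0,0,0,0,0,0,0],"ty": [0,0,0,0,0,0,0,0,0,0,0,0,0,0,0],"tz": [0.04,0.075,0.1,0.112,0.114,0.114,0.114,0.114,0.114,0.114,0.09,0.04,0.03,0.03,0.03],"yaw": [0,0,0,0,0,0,0,0,0,0,0,0,0,0,0],"finger_gap": [0.5,0.5,0.5,0.5,0.5,0.5,0,0,0,0,0,0,0,0,0]}

```text
time_s: 25.3
tcp_pos: [0.4347, -0.0919, 0.0906]
tool_rot: [[-0.994, 0.108, -0.0], [0.108, 0.994, 0.0], [0.0, -0.0, -1.0]]
contact_force: [0.6, 0.3, -0.8]
width: 0.235
gripper_force: 30.0
```

```bash
python3 - <<'E'
from h import *
s=ctrl.read_state();print(s["tool_rot"].round(4),tool((.5865,.1163,.09),s))
E
```

```text
[[-0.9942  0.1076 -0.    ]
 [ 0.1076  0.9942  0.    ]
 [ 0.     -0.     -1.    ]] [-0.1285  0.2233  0.0006]
```

Call:
run_rows:
  offsets: {"tx": [-0.02,-0.128,-0.128,-0.128,-0.128,-0.128,-0.128,-0.128,-0.128,-0.128,-0.128,-0.128,-0.128,-0.128,-0.128,-0.128],"ty": [0.04,0.223,0.223,0.223,0.223,0.223,0.223,0.223,0.223,0.223,0.223,0.223,0.223,0.223,0.223,0.223],"tz": [0,0,0,0,0,0,0,0,0,0,0.03,0.055,0.068,0.073,0.0745,0.0745],"yaw": [0,0,0,0,0,0,0,0,0,0,0,0,0,0,0,0],"finger_gap": [0,0,0,0,0,0,0,0,0,0,0,0,0,0,0,0]}

```text
time_s: 26.9
tcp_pos: [0.5866, 0.1159, 0.0171]
tool_rot: [[-0.994, 0.108, 0.001], [0.108, 0.994, 0.0], [-0.001, 0.0, -1.0]]
contact_force: [-0.3, 0.4, 0.3]
width: 0.231
gripper_force: 30.0
```

Call:
run_rows:
  offsets: {"tx": [0,0,0,0,0,0,0,0,0,0,0],"ty": [0,0,0,0,0,0,0,0,0,0,0],"tz": [0.001,0.001,0.001,0.001,0.001,0.001,-0.02,-0.06,-0.11,-0.11,-0.11],"yaw": [0,0,0,0,0,0,0,0,0,0,0],"finger_gap": [0,0,0.3,0.4,0.45,0.45,0.45,0.6,0.6,0.6,0.6]}

```text
time_s: 28.0
tcp_pos: [0.5867, 0.1161, 0.1275]
tool_rot: [[-0.994, 0.108, 0.002], [0.108, 0.994, 0.0], [-0.002, 0.0, -1.0]]
contact_force: [-0.9, -0.2, -0.8]
width: 0.604
gripper_force: 0.0
```

```bash
python3 - <<'E'
from h import *
s=ctrl.read_state();print(s["tool_rot"].round(4),s["tcp_pos"],tool((.4154,-.2904,.13),s))
E
```

```text
[[-9.942e-01  1.076e-01  2.300e-03]
 [ 1.076e-01  9.942e-01  2.000e-04]
 [-2.300e-03  5.000e-04 -1.000e+00]] [0.58673481 0.1160869  0.12754526] [ 0.1266 -0.4226 -0.003 ]
```

Call:
run_rows:
  offsets: {"tx": [0.01,0.127,0.127,0.127,0.127,0.127,0.127,0.127,0.127,0.127,0.127,0.127,0.127,0.127,0.127,0.127],"ty": [-0.04,-0.423,-0.423,-0.423,-0.423,-0.423,-0.423,-0.423,-0.423,-0.423,-0.423,-0.423,-0.423,-0.423,-0.423,-0.423],"tz": [0,0,0,0,0,0,0,0,0,0,0,0,0,0,0,0],"yaw": [0,0,0,0,0,0,0,0,0,0,0,0,0,0,0,0],"finger_gap": [0.6,0.6,0.6,0.6,0.6,0.6,0.6,0.6,0.6,0.6,0.6,0.6,0.6,0.6,0.6,0.6]}

```text
time_s: 29.6
tcp_pos: [0.4147, -0.2905, 0.1265]
tool_rot: [[-0.994, 0.107, 0.0], [0.107, 0.994, -0.0], [-0.0, -0.0, -1.0]]
contact_force: [0.1, -0.9, 0.3]
width: 0.601
gripper_force: 0.0
```

```bash
python3 - <<'E'
from h import *
s,d=wrist("w9")
print(s["tool_rot"].round(4),tool((.4154,-.2904,.007),s))
P=d["rotation"].T@(np.array([.4154,-.2904,.044])-d["eye"]);p=d["K"]@P;print((p/p[2])[:2])
E
```

```text
[[-9.943e-01  1.068e-01  1.000e-04]
 [ 1.068e-01  9.943e-01 -1.000e-04]
 [-1.000e-04 -1.000e-04 -1.000e+00]] [-0.0007  0.0002  0.1195]
[254.0876281  199.71523144]
```

View pics/w9.png

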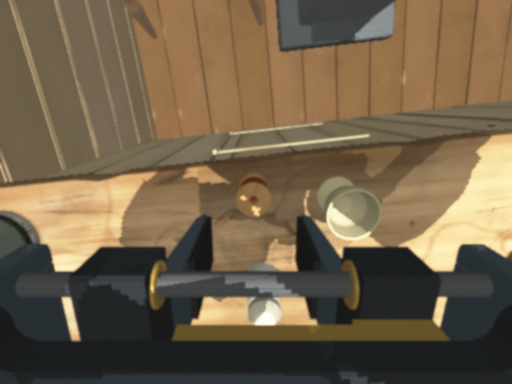

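The reel's hole (254,199) matches the prediction and the egg cup (352,212) is clear of the right finger, so I grasp.

Call:
run_rows:
  offsets: {"tx": [-0.0005,-0.0005,-0.0005,-0.0005,-0.0005,-0.0005,-0.0005,-0.0005,-0.0005,-0.0005,0,0,0,0,0],"ty": [0,0,0,0,0,0,0,0,0,0,0,0,0,0,0],"tz": [0.04,0.075,0.1,0.114,0.119,0.119,0.119,0.119,0.119,0.119,0.09,0.04,0,0,0],"yaw": [0,0,0,0,0,0,0,0,0,0,0,0,0,0,0],"finger_gap": [0.6,0.6,0.6,0.6,0.6,0.6,0,0,0,0,0,0,0,0,0]}

```text
time_s: 31.15
tcp_pos: [0.4148, -0.2912, 0.1275]
tool_rot: [[-0.994, 0.108, 0.002], [0.108, 0.994, -0.002], [-0.002, -0.001, -1.0]]
contact_force: [-1.5, 0.6, -1.7]
width: 0.366
gripper_force: 30.0
```

```bash
python3 - <<'E'
from h import *
s=ctrl.read_state();print(s["tool_rot"].round(4),tool((.5676,.0333,.1265),s))
E
```

```text
[[-0.9942  0.1076  0.0018]
 [ 0.1076  0.9942 -0.0017]
 [-0.002  -0.0014 -1.    ]] [-0.117   0.3391  0.0007]
```

Call:
run_rows:
  offsets: {"tx": [-0.015,-0.117,-0.117,-0.117,-0.117,-0.117,-0.117,-0.117,-0.117,-0.117,-0.117,-0.117,-0.117,-0.117,-0.117,-0.117,-0.117,-0.117,-0.117],"ty": [0.04,0.339,0.339,0.339,0.339,0.339,0.339,0.339,0.339,0.339,0.339,0.339,0.339,0.339,0.339,0.339,0.339,0.339,0.339],"tz": [0,0,0,0,0,0,0,0,0,0,0,0,0,0.04,0.08,0.1,0.108,0.11,0.11],"yaw": [0,0,0,0,0,0,0,0,0,0,0,0,0,0,0,0,0,0,0],"finger_gap": [0,0,0,0,0,0,0,0,0,0,0,0,0,0,0,0,0,0,0]}

```text
time_s: 33.05
tcp_pos: [0.5676, 0.0333, 0.017]
tool_rot: [[-0.994, 0.108, 0.001], [0.108, 0.994, -0.0], [-0.001, 0.0, -1.0]]
contact_force: [-0.2, 0.2, 0.4]
width: 0.366
gripper_force: 30.0
```

Lower the last bit, release, back away and look.

Call:
run_rows:
  offsets: {"tx": [0,0,0,0,0,0,0,0,0,0,0,0,0,0,0],"ty": [0,0,0,0,0,0,0,0,0,0,0.1,0.1,0.1,0.1,0.1],"tz": [0.001,0.001,0.001,0.001,0.001,0.001,-0.02,-0.06,-0.13,-0.2,-0.24,-0.24,-0.24,-0.24,-0.24],"yaw": [0,0,0,0,0,0,0,0,0,0,0,0,0,0,0],"finger_gap": [0,0,0.42,0.5,0.55,0.55,0.55,0.55,0.6,0.6,0.6,0.6,0.6,0.6,0.6]}

```text
time_s: 34.55
tcp_pos: [0.5777, 0.1331, 0.2562]
tool_rot: [[-0.994, 0.106, -0.0], [0.106, 0.994, -0.0], [0.0, -0.0, -1.0]]
contact_force: [-0.0, 0.4, 0.2]
width: 0.6
gripper_force: 0.0
```

```bash
python3 - <<'E'
from h import *
s,d=wrist("w10");a=cv2.resize(d["image"][60:260,100:420,::-1],None,fx=2,fy=2)
sc=snapshot("scene")["image"][130:220,150:310,::-1]
b=cv2.resize(sc,None,fx=2,fy=2,interpolation=cv2.INTER_CUBIC)
out=np.zeros((590,640,3),np.uint8);out[:400]=a;out[410:590,:320]=b
tp=snapshot("top")["image"][140:230,120:280,::-1];out[410:590,320:]=cv2.resize(tp,None,fx=2,fy=2,interpolation=cv2.INTER_CUBIC)
cv2.imwrite("pics/final.png",out);np.savez("f.npz",image=d["image"],K=d["K"],eye=d["eye"],rotation=d["rotation"])
print(s["tcp_pos"],s["time_s"])
def px(p):
    v=d["K"]@(d["rotation"].T@(np.array(p)-d["eye"]));return ((v[:2]/v[2]-[100,60])*2).round(1)
for n,p in dict(reel=(.5676,.0333,.052),cork=(.5865,.1163,.038),candle=(.535,.284,.067),tin=(.535,.284,.023),mb=(.629,.2734,.021)).items(): print(n,px(p))
E
```

```text
[0.5777108  0.13311485 0.25617898] 34.55
reel [158.8 222. ]
cork [285.2 231.5]
candle [543.1 133.8]
tin [517.9 129.2]
mb [502.4 259.5]
```

View pics/final.png

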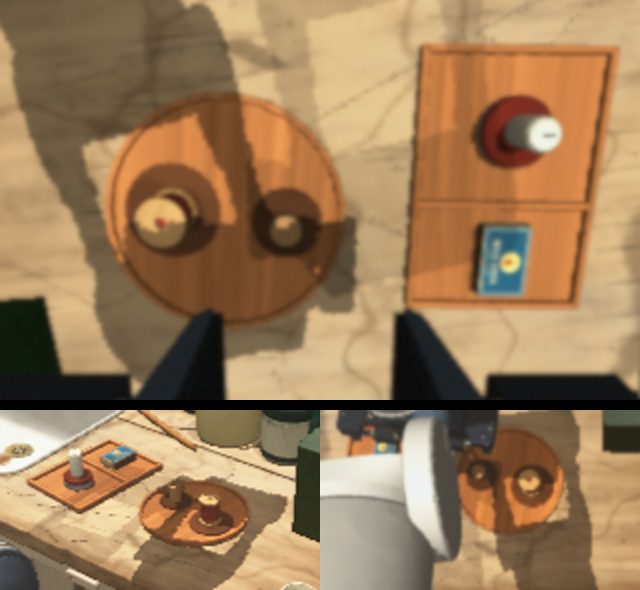

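The picture shows the tin (516,131) with the candle upright on it, the matchbox (503,261) along the tray in its compartment, the reel (160,222) and the cork (286,231). All are within a few pixels of the predicted spots, and the gripper is clear.

```bash
python3 -c "
from rig import ctrl, snapshot, finish_job
print(finish_job())"
```

```text
the job is handed in; nothing more can be done
None
```

Both trays are made up and handed in after about 35 s of the 138 s; the last pictures showed the tin, candle, matchbox, reel and cork in place and upright, but the hand-in gave no verdict.

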